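# Release a hardwood block from its pop-up nest

## Robot

A 7-joint arm with a two-finger parallel gripper is mounted at the origin on a cart in front of the work surface, level with it; the furniture and walls round the work are solid. World frame = base frame: x ahead of the robot, y to its left, z up, the work surface at z = 0. Lengths are in m, angles in rad, forces in N, time in s.
With the tool pointing down it reaches from about 0.35 to 0.9 m from the base axis. Payload 8.1 kg.
Tool frame: the origin (TCP) lies midway between the tips of the shut fingers; the grasp point (between the pads) lies hold_point_z behind it (hold_point_z is the distance from the TCP to the grasp point, in m); z points along the fingers, y is the line along which they close (so a half turn about z gives the same grasp; the last joint's range is limited). The gripper opens to 85 mm and grips with 20 to 120 N. Pads are 22 mm wide; open, the fingers measure 114 mm over their backs; the gripper's body (76 mm by 85 mm) begins 54 mm behind the grasp point. The pads swing forward as they close: fully open they stand 13 mm farther back than shut.
Start: joints at [1.215, 0.434, 0.025, 1.573, -0.012, 1.134, -0.075], TCP at [0.156, -0.605, 0.231] pointing down, gripper open.
Joint ranges: [-2.62, 2.62], [-0.44, 2.09], [-1.27, 1.32], [0.08, 2.57], [-1.32, 4.46], [0.12, 2], [-2.74, 2.74]. Speed limits (rad/s): [2.22, 2.22, 3.01, 3.01, 3.14, 3.14, 3.14].

## Interface

Orientations are given as a 3x3 rotation matrix whose columns are the frame's x, y, z axes.
In Python, from rig import state, camera, get_calibration, finish_job, outline_of, hold_point_z gives the robot as it stands.
- The arm moves only by the tool play_rows, never from a script. Its argument "targets" is one flat list of numbers, 6 for each row, row after row: the shift along the tool's x, y, z in m, then the turn, a rotation vector about the tool's x, y, z in degrees. A call has 1 to 8 rows; each row shifts and turns the commanded pose from where the row before left it, along the tool's axes as they then stand; what a row does not reach is not made up. A row lasts 1/10 s, in which the tool goes at most 50 mm and 8.59 degrees, less where a joint would pass 70% of its speed; a pose out of reach is approached as far as the arm can. A call with a gripper value outside its range is refused whole. "hand" is the gripper command: -1 is fully open, 1 is shut, values between are in proportion, set as the call begins (left out, the last holds). The fingers move at their own pace and stop on an object; "force" is the grip in N (left out, the last holds). Time passes only in rows, so rows that do not move let the fingers close. It gives the time, the measured TCP pose, the force, the opening and the grip force at its end, in the units of the state.
- state(): the state, without advancing time (a new reading comes with each control period).
- camera(name): name is "side" or "top"; returns the picture (420x560x3 uint8, red, green, blue); there is no depth.
- get_calibration(name): a dict with "camera_matrix" (3x3 intrinsics, pixels), "world_to_cam" (4x4, takes a point from world to camera coordinates). Camera axes: x right, y up, looking along -z (the intrinsics and any distortion apply to the point x, -y, -z); pixel columns grow to the right and rows downward; lengths in m; the calibration is good to about 2 mm. A picture is of the moment at which its call begins. get_calibration takes no time and is no camera call.
- finish_job(): hands the job in; it is judged then, once.
Trained networks look in the newest picture that a camera, given by its name, has taken for a name from the list of things; names that differ only in an ending like _2 or _b are one class to them, and where a whole thing is asked for, a point or a joint stands for the part that bears it (a point fixed in the world has none). Each returns a list of dicts, best first, with "p" (0 to 1); they miss things now and then, are a little off and sometimes report something else, mostly with a low value. They report only what shows in the picture. A call takes as long as a camera call. They do not tell look-alikes from the thing itself.
- outline_of(target, camera): "region" (420x560 bool, what is visible of it) and "extent" ([left, top, width, height] in pixels, round what is visible of it).
The state is a dict: "time": time; "joint_pos": joint angles; "dq": joint speeds; "joint_efforts": joint torques, N m; "tool_pos": TCP position; "tcp_rot": TCP orientation; "force": force on the tool from outside, world axes, zero at the start; "torque": the same for the moment, N m; "grip_width": finger opening in m; "gripper_force": force on a finger pad.
Only numpy, scipy, OpenCV 4.12 (cv2) and the standard library are available. Lean on these libraries where they do the work, as an engineer would, in place of code of your own. Each camera call takes 0.05 s, during which the arm holds its last target. There are 200 camera calls.

## Task

The tapered hardwood block is held down in its pop-up nest by a push-push catch. Press the block straight down until the catch trips, let the nest spring up with the block, then draw the block out and stand it upright on the floor of the empty shallow wooden tray. Leave the round wooden plug latched down in the other nest.

Things in the scene. Friction and masses are not known exactly. Their poses are not given: they have to be found in the camera images.
- tapered_block: Hardwood block 28 x 50 x 63 mm, 0.05 kg, latched down in the longer of two dark wooden nests (like blocks that stand free are not meant). Origin: centre of underside; z up, x across the 28 mm thickness (grip across it). Straight for 23 mm, then tapers on four sides to a flat top of 18 x 29 mm; 23 mm thick 20 mm below the top. Top above bench: 82 mm latched, 112 mm sprung up.
- block_nest_lift (a joint): Height (m) of the block's spring seat: 0 latched (start), -0.007 hard stop, +0.030 sprung up. Pressed 5 mm or more (8 N, up to 15 N if it rubs) the catch lets go; let go and the seat rises within 0.5 s and stays up; a second press does not latch it. Nest: 51 mm thick along the block's x, 97 mm long, top 72 mm above bench, so the block stands 10 mm proud latched, 40 mm sprung up (23 mm still in the pocket, 1.5 mm play).
- round_plug: Turned round wooden plug, 29 mm diameter, 63 mm tall, domed top, latched down in the same way in the other, shorter nest (53 x 76 mm, 72 mm high; 10 mm of the plug stand proud). Origin: centre of its underside. It must stay latched.
- tray: Empty shallow open wooden tray, fixed, 110 mm (its x) by 130 mm (its y), 22 mm high; walls 6 mm thick, inner floor 6 mm above the bench, inside 98 x 118 mm. Origin: centre of its underside on the bench; z up.
Not all that is in view belongs to the job. What is shaped like the tapered_block but green or orange is not meant.

How it is judged:
On the way:
1. pressed deeper, the catch trips and the seat springs up with the block standing on it (value of joint block_nest_lift above 0.024 m and height (world z) of tapered_block between 0.04 and 0.06 m), for 0.1 s.
At the end, for the whole second after the job is handed in: The tapered block stands upright (within 10 degrees) on the tray's floor, its underside's centre within the tray's inside and no more than 12 mm above the bench, released and at rest (x of tapered_block in the frame of tray between -0.045 and 0.045 m and y of tapered_block in the frame of tray between -0.055 and 0.055 m and z of tapered_block in the frame of tray below 0.012 m and angle between tapered_block's own z axis and vertical below 0.17 rad and linear speed of tapered_block below 0.02 m/s); the robot touches nothing.
It fails at once if the round plug is moved by more than 15 mm or springs up (distance of round_plug from where it was at the start of the episode above 0.015 m).
It also fails if it takes over 54 s, if anything falls off the work surface, if the arm or the gripper's body presses on something with over 40 N, if the wrist force passes 120 N, or if a joint passes its speed limit or range.

## Working session

There is one attempt and no reset: what is moved stays moved. The work goes in short steps, Python scripts to look and compute and a tool call to move; the robot and the scene stay as the last step left them, time stands still between calls to the robot, and variables do not carry over. Pictures are saved under pics/ and viewed, at most 10 in all, crops included, and the job is handed in when it is done.

Besides the shell and the picture viewer there is one more tool, called after "Call:" as name(argument=value, ...) on one line, values as JSON. play_rows: Moves the arm, as the interface text tells. Its arguments: {"type":"object","properties":{"targets":{"type":"array","items":{"type":"number"}},"hand":{"type":"number"},"force":{"type":"number"}},"required":["targets"]}

```bash
mkdir -p pics; python3 - <<'E'
from rig import *
import cv2,numpy as np
for n in("top","side"):
    im=camera(n);cv2.imwrite(f"pics/{n}0.png",im[:,:,::-1])
    for t in("tapered_block","round_plug","tray"):
        for d in outline_of(t,n)[:4]:
            ys,xs=np.nonzero(d["region"]);print(n,t,round(d["p"],2),d["extent"],xs.mean().round(1),ys.mean().round(1),cv2.minAreaRect(np.c_[xs,ys].astype(np.float32)))
    c=get_calibration(n);print(c)
s=state();print(s["tool_pos"],s["tcp_rot"],s["time"],s["force"],hold_point_z)
E
```

```text
top tapered_block 0.88 [207.7, 123.3, 19.9, 25.2] 217.8 137.3 ((217.6651611328125, 137.4495391845703), (25.53366470336914, 11.310667037963867), 61.69924545288086)
top tapered_block 0.86 [268.6, 253.9, 9.9, 25.4] 272.7 265.4 ((272.5, 265.5), (21.0, 11.0), 90.0)
top tapered_block 0.82 [267.7, 199.3, 24.9, 17.6] 281.0 208.7 ((281.01373291015625, 208.630126953125), (22.47190284729004, 12.172279357910156), 20.556045532226562)
top round_plug 0.71 [190.5, 194.1, 13.5, 16.1] 199.1 203.0 ((199.5, 203.0), (12.0, 13.0), 90.0)
top tray 0.77 [350.7, 215.9, 70.3, 61.3] 385.9 243.1 ((386.30767822265625, 242.96157836914062), (62.561038970947266, 51.18630599975586), 11.309932708740234)
top tray 0.65 [190.1, 196.1, 16.2, 14.1] 199.3 203.5 ((199.5, 203.5), (13.0, 13.0), 90.0)
{'camera_matrix': array([[394.08876975,   0.        , 285.4597474 ],
       [  0.        , 394.08876975, 204.72410521],
       [  0.        ,   0.        ,   1.        ]]), 'world_to_cam': array([[ 9.01474354e-02, -9.95928008e-01, -9.18431717e-04,
        -6.63880296e-02],
       [ 9.74845620e-01,  8.80503226e-02,  2.04751453e-01,
[... 792 characters left out ...]
.5), (17.0, 14.0), 90.0)
{'camera_matrix': array([[433.86619569,   0.        , 275.27119186],
       [  0.        , 433.86619569, 204.86960655],
       [  0.        ,   0.        ,   1.        ]]), 'world_to_cam': array([[-0.99509877,  0.0962577 , -0.02264697,  0.55938135],
       [-0.07817691, -0.6255483 ,  0.77625878, -0.02230128],
       [ 0.06055411,  0.77422463,  0.63000748, -0.91265858],
       [ 0.        ,  0.        ,  0.        ,  1.        ]])}
[ 0.15625243 -0.60509025  0.23120573] [[ 9.68232386e-01  2.50052069e-01 -9.24412024e-05]
 [ 2.50052082e-01 -9.68232370e-01  1.82042500e-04]
 [-4.39844606e-05 -1.99374560e-04 -9.99999979e-01]] 0.4 [-0.12467538 -0.02732869  0.60097796] 0.0187
```

View pics/top0.png

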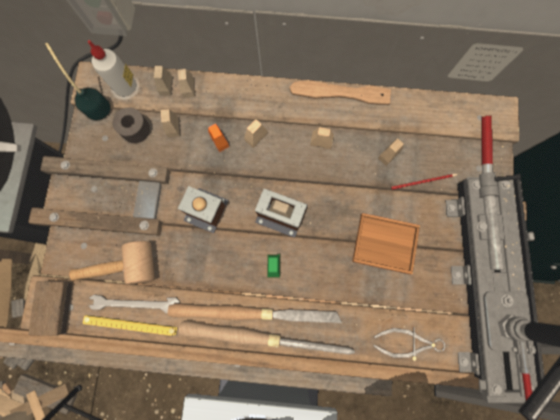

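View pics/side0.png

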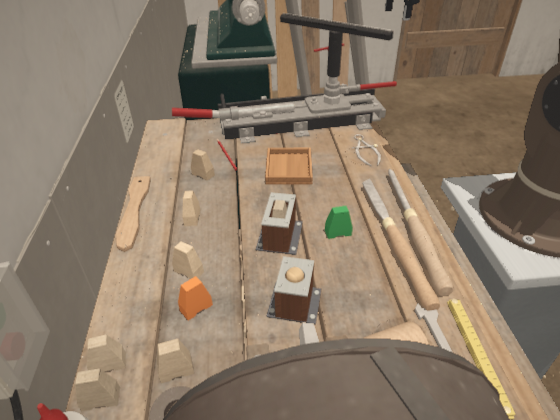

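Top view: the block sits in the nest at (281,208) and the plug at (199,203), with the tray at (386,243). In the side view the block is at (279,208) and the plug at (294,274). Green, orange and plain free-standing blocks are decoys.

```bash
cat > h.py <<'E'
from rig import *
import numpy as np,cv2
def ray(n,u,v):
    c=get_calibration(n);K=c["camera_matrix"];T=c["world_to_cam"];R=T[:3,:3]
    d=np.linalg.inv(K)@[u,v,1];d=R.T@(d*[1,-1,-1]);return -R.T@T[:3,3],d
def at(n,u,v,z):
    o,d=ray(n,u,v);return o+d*(z-o[2])/d[2]
def outline(t,n,u,v):
    L=[d for d in outline_of(t,n)]
    def c(d):
        ys,xs=np.nonzero(d["region"]);return np.hypot(xs.mean()-u,ys.mean()-v)
    return min(L,key=c)
def rect(reg,n,z):
    ys,xs=np.nonzero(reg);P=np.array([at(n,x,y,z)[:2] for x,y in zip(xs,ys)])*1000
    (c,s,a)=cv2.minAreaRect(P.astype(np.float32))
    if s[0]<s[1]: a+=90
    return np.round(c,1),np.round(s,1),round(a%180,1) # a: direction of long axis
def tri(a,b):
    A=[];B=[]
    for o,d in(a,b):
        d=d/np.linalg.norm(d);M=np.eye(3)-np.outer(d,d);A.append(M);B.append(M@o)
    return np.linalg.solve(sum(A),sum(B))
def toolmove(p,yd=None):
    s=state();R=s["tcp_rot"];print("t",s["time"],"tcp",s["tool_pos"].round(4),"toolshift mm",(R.T@(np.array(p)-s["tool_pos"])*1000).round(1))
    if yd is not None:
        cur=np.degrees(np.arctan2(R[1,1],R[0,1]));print("y-axis yaw",cur.round(1),"turn about tool z deg",-((yd-cur+90)%180-90))
E
python3 - <<'E'
from h import *
camera("top");camera("side")
b=outline("tapered_block","top",281,209);t=outline("tray","top",386,243)
print(rect(b["region"],"top",.079),rect(t["region"],"top",.02))
s=outline("tapered_block","side",279,209)
print(rect(s["region"],"side",.079))
print(tri(ray("top",281,208.5),ray("side",279.4,208.8)))
# nest top plate from its image: light grey quad near block
im=camera("top");g=im.copy()[175:245,240:320];cv2.imwrite("pics/c.png",cv2.resize(g,None,fx=8,fy=8,interpolation=cv2.INTER_CUBIC)[:,:,::-1])
E
```

```text
Traceback (most recent call last):
  File "h.py", line 14, in rect
    ys,xs=np.nonzero(reg);P=np.array([at(n,x,y,z)[:2] for x,y in zip(xs,ys)])*1000
                                      ~~^^^^^^^^^
  File "h.py", line 7, in at
    o,d=ray(n,u,v);return o+d*(z-o[2])/d[2]
        ~~~^^^^^^^
  File "h.py", line 4, in ray
    c=get_calibration(n);K=c["camera_matrix"];T=c["world_to_cam"];R=T[:3,:3]
ValueError: time passes only in moves, steps and waits
```

```bash
sed -i 's/^import numpy as np,cv2/import numpy as np,cv2,functools\ncal=functools.cache(get_calibration)/; s/c=get_calibration(n);K/c=cal(n);K/' h.py
python3 - <<'E'
from h import *
camera("top");camera("side")
b=outline("tapered_block","top",281,209);t=outline("tray","top",386,243)
print(rect(b["region"],"top",.079),rect(t["region"],"top",.02))
s=outline("tapered_block","side",279,209)
print(rect(s["region"],"side",.079))
print(tri(ray("top",281,208.5),ray("side",279.4,208.8)))
im=camera("top");g=im.copy()[175:245,240:320];cv2.imwrite("pics/c.png",cv2.resize(g,None,fx=8,fy=8,interpolation=cv2.INTER_CUBIC)[:,:,::-1])
E
```

```text
(array([549.4,  -8.7]), array([46.5, 27. ]), 74.2) (array([ 504.6, -243.2]), array([134.1, 113.8]), 83.1)
(array([552.7,   3.8]), array([50.9, 24.9]), 83.4)
[ 0.55180924 -0.00733549  0.06856534]
```

View pics/c.png

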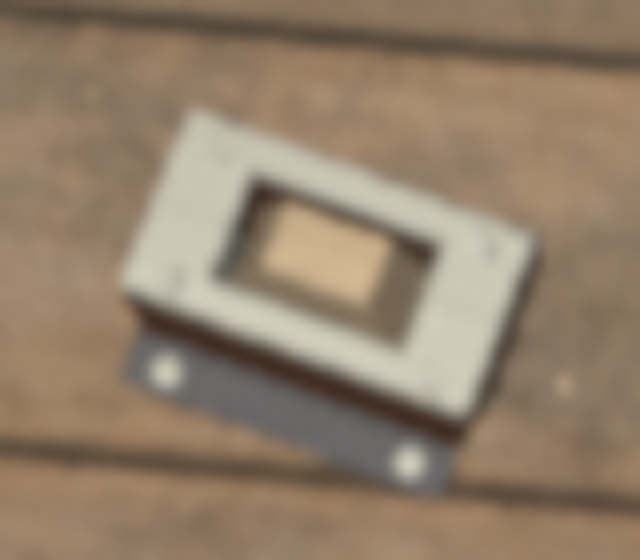

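The crop shows the block's flat top centred at about (326,254) and the nest's top corners at (195,112), (535,238), (468,412) and (127,285).

```bash
python3 - <<'E'
from h import *
f=lambda x,y,z:at("top",x/8+239.6,y/8+174.6,z)[:2]*1000
q=[f(x,y,.072) for x,y in((195,112),(535,238),(468,412),(127,285))]
p=[f(x,y,.072) for x,y in((255,180),(438,245),(405,352),(215,278))]
t=[f(x,y,.082) for x,y in((277,200),(392,237),(372,308),(262,270))]
for Q in(q,p,t):
    e=Q[0]-Q[1];g=Q[3]-Q[2];Q=np.array(Q);print(Q.mean(0).round(1),np.linalg.norm(e),np.linalg.norm(Q[1]-Q[2]),[np.degrees(np.arctan2(v[1],v[0])).round(1) for v in(e,g,Q[0]-Q[3],Q[1]-Q[2])])
c=np.array(q).mean(0)/1000
toolmove([*c,.15],-18)
E
```

```text
[553.8  -7.1] 96.09451282663684 49.58315033551479 [np.float64(74.3), np.float64(74.5), np.float64(-15.1), np.float64(-16.0)]
[553.1  -6.4] 51.33093409930707 29.839216104140654 [np.float64(75.2), np.float64(73.6), np.float64(-16.2), np.float64(-11.9)]
[553.6  -5.9] 31.516517774174456 19.46940751104817 [np.float64(77.0), np.float64(75.8), np.float64(-6.3), np.float64(-10.3)]
t 0.9 tcp [ 0.1563 -0.6052  0.2313] toolshift mm [ 534.5 -479.7   81.3]
y-axis yaw -75.5 turn about tool z deg -57.522630312120015
```

```bash
python3 - <<'E'
from h import *
for uv in((515,325),(540,370),(500,390),(487,120)): print(uv,[at("top",*uv,z)[:2].round(2).tolist() for z in(.05,.2,.3)])
def proj(n,p):
    c=cal(n);q=c["world_to_cam"]@[*p,1];q=c["camera_matrix"]@(q[:3]*[1,-1,-1]);return (q[:2]/q[2]).round()
for n in("top","side"): print(n,[proj(n,p) for p in([.156,-.605,.231],[.156,-.605,.4],[0,0,0],[.3,-.45,.05],[.3,-.45,.3])])
print(tri(ray("side",335,30),ray("top",515,325)))
im=camera("top");cv2.imwrite("pics/v.png",cv2.resize(im[100:420,420:560],None,fx=1.8,fy=1.8,interpolation=cv2.INTER_CUBIC)[:,:,::-1])
E
```

```text
(515, 325) [[0.36, -0.5], [0.36, -0.42], [0.37, -0.36]]
(540, 370) [[0.28, -0.55], [0.3, -0.46], [0.31, -0.39]]
(500, 390) [[0.23, -0.47], [0.26, -0.39], [0.28, -0.34]]
(487, 120) [[0.8, -0.45], [0.73, -0.38], [0.68, -0.33]]
top [array([659., 486.]), array([808., 565.]), array([252., 485.]), array([490., 353.]), array([581., 382.])]
side [array([396.,  20.]), array([406., -49.]), array([541., 215.]), array([353., 107.]), array([362.,  12.])]
[ 0.37420975 -0.37245138  0.28398203]
```

View pics/v.png

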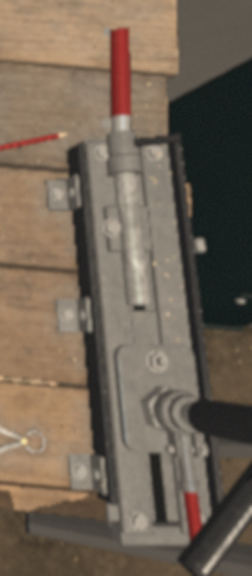

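Call:
play_rows(targets=[0,0,-0.03,0,0,0,0,0,-0.04,0,0,0,0,0,-0.04,0,0,0,0,0,-0.04,0,0,0,0,0,-0.04,0,0,0,0,0,0,0,0,0], hand=1, force=30)

```text
time: 1.55
tool_pos: [0.1567, -0.6068, 0.4276]
tcp_rot: [[0.968, 0.25, 0.003], [0.25, -0.968, -0.009], [0.001, 0.01, -1.0]]
force: [-0.4, -0.6, -0.4]
grip_width: -0.0001
gripper_force: 0.0
```

Call:
play_rows(targets=[0.02,-0.018,0,0,0,0,0.033,-0.03,0,0,0,0,0.033,-0.03,0,0,0,0,0.033,-0.03,0,0,0,0,0.033,-0.03,0,0,0,0,0.033,-0.03,0,0,0,0,0.033,-0.03,0,0,0,0,0.033,-0.03,0,0,0,0])

```text
time: 2.35
tool_pos: [0.3429, -0.3199, 0.4212]
tcp_rot: [[0.968, 0.25, 0.0], [0.25, -0.968, -0.0], [0.0, 0.0, -1.0]]
force: [0.3, -0.9, -0.4]
grip_width: 0.0
gripper_force: 0.0
```

Call:
play_rows(targets=[0.033,-0.03,0,0,0,0,0.033,-0.03,0,0,0,0,0.033,-0.03,0,0,0,0,0.033,-0.03,0,0,0,0,0.033,-0.03,0,0,0,0,0.033,-0.03,0,0,0,0,0.033,-0.03,0,0,0,0,0,0,0,0,0,0])

```text
time: 3.15
tool_pos: [0.5153, -0.0541, 0.4205]
tcp_rot: [[0.966, 0.259, -0.0], [0.259, -0.966, 0.003], [0.001, -0.003, -1.0]]
force: [0.2, 0.1, -0.2]
grip_width: -0.0001
gripper_force: 0.0
```

Call:
play_rows(targets=[0,0,0.03,0,0,-8,0,0,0.03,0,0,-8,0,0,0.03,0,0,-8,0,0,0.03,0,0,-8,0,0,0.03,0,0,-8,0,0,0.03,0,0,-8,0,0,0.03,0,0,-8,0,0,0.0,0,0,0])

```text
time: 3.95
tool_pos: [0.5107, -0.0612, 0.2077]
tcp_rot: [[0.332, 0.943, -0.007], [0.943, -0.332, 0.001], [-0.002, -0.007, -1.0]]
force: [-0.5, 0.0, 1.1]
grip_width: 0.0
gripper_force: 0.0
```

```bash
python3 - <<'E'
from h import *
toolmove([.5535,-.0065,.13],-15.6);print(state()["tcp_rot"].round(4),state()["joint_pos"])
E
```

```text
t 3.95 tcp [ 0.5107 -0.0612  0.2077] toolshift mm [65.9 22.7 77.5]
y-axis yaw -19.4 turn about tool z deg -3.8114434300668734
[[ 3.323e-01  9.431e-01 -6.800e-03]
 [ 9.432e-01 -3.323e-01  6.000e-04]
 [-1.700e-03 -6.600e-03 -1.000e+00]] [ 0.46880654  0.34613113 -0.58300777  1.82938595  0.21725875  1.03708342
 -0.53834436]
```

Call:
play_rows(targets=[0.022,0.008,0,0,0,0,0.022,0.008,0.02,0,0,0,0.022,0.007,0.03,0,0,0,0,0,0.02,0,0,-3.5,0,0,0,0,0,0,0,0,0,0,0,0])

```text
time: 4.55
tool_pos: [0.5576, -0.0064, 0.1425]
tcp_rot: [[0.28, 0.96, 0.0], [0.96, -0.28, -0.0], [-0.0, 0.001, -1.0]]
force: [-0.1, -0.3, 0.3]
grip_width: 0.0002
gripper_force: 0.0
```

```bash
python3 - <<'E'
from h import *
toolmove([.5535,-.0065,.085],-15.6);print(state()["tcp_rot"].round(4))
for n,(a,b,c,d) in dict(top=(150,260,220,340),side=(150,270,220,350)).items():
    g=camera(n)[a:b,c:d];cv2.imwrite(f"pics/p_{n}.png",cv2.resize(g,None,fx=5,fy=5,interpolation=cv2.INTER_CUBIC)[:,:,::-1])
a,b=cv2.imread("pics/p_top.png"),cv2.imread("pics/p_side.png");h=min(len(a),len(b));cv2.imwrite("pics/p.png",cv2.resize(np.hstack([a[:h,:],b[:h,:]]),(800,360)))
E
```

```text
t 4.55 tcp [ 0.5576 -0.0064  0.1425] toolshift mm [-1.2 -3.9 57.5]
y-axis yaw -16.3 turn about tool z deg -0.6682054098338739
[[ 2.801e-01  9.600e-01  5.000e-04]
 [ 9.600e-01 -2.801e-01 -3.000e-04]
 [-2.000e-04  6.000e-04 -1.000e+00]]
```

View pics/p.png

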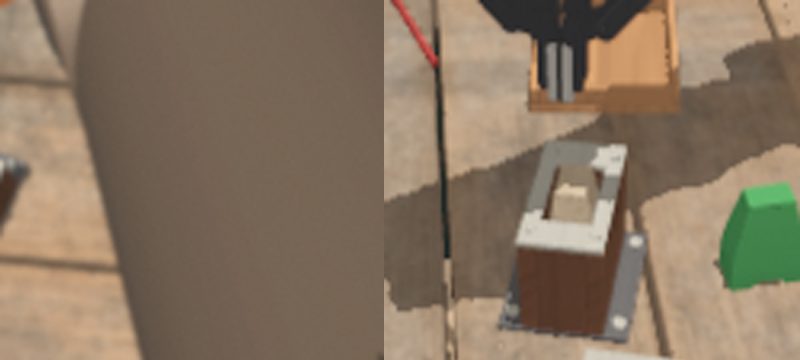

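The side view shows the shut fingers hanging over the latched block, with the nest below; the arm hides it in the top view. I'll go down and press.

Call:
play_rows(targets=[-0.001,-0.004,0.01,0,0,-0.7,0,0,0.02,0,0,0,0,0,0.015,0,0,0,0,0,0.009,0,0,0,0,0,0,0,0,0,0,0,0,0,0,0])

```text
time: 5.25
tool_pos: [0.5533, -0.0059, 0.0878]
tcp_rot: [[0.264, 0.964, 0.0], [0.964, -0.264, 0.0], [0.0, 0.0, -1.0]]
force: [0.4, 0.2, 0.2]
grip_width: -0.0
gripper_force: 0.0
```

Call:
play_rows(targets=[0,0,0.003,0,0,0,0,0,0.003,0,0,0,0,0,0.003,0,0,0,0,0,0.002,0,0,0,0,0,0.0,0,0,0])

```text
time: 5.75
tool_pos: [0.5541, -0.0062, 0.0777]
tcp_rot: [[0.265, 0.964, 0.002], [0.964, -0.265, -0.001], [-0.0, 0.002, -1.0]]
force: [-2.1, -1.1, 8.3]
grip_width: -0.0001
gripper_force: 4.8
```

Call:
play_rows(targets=[0,0,0.0015,0,0,0,0,0,0.001,0,0,0,0,0,0,0,0,0])

```text
time: 6.05
tool_pos: [0.5539, -0.0062, 0.0751]
tcp_rot: [[0.265, 0.964, 0.002], [0.964, -0.265, -0.001], [-0.0, 0.002, -1.0]]
force: [-3.2, -2.4, 13.3]
grip_width: -0.0002
gripper_force: 7.2
```

Pressed to about 7 mm. I'll rise clear and open the fingers.

Call:
play_rows(targets=[0,0,-0.01,0,0,0,0,0,-0.02,0,0,0,0,0,-0.025,0,0,0,0,0,-0.025,0,0,0,0,0,0,0,0,0,0,0,0,0,0,0])

```text
time: 6.65
tool_pos: [0.5534, -0.0059, 0.1542]
tcp_rot: [[0.264, 0.964, 0.001], [0.964, -0.264, -0.0], [0.0, 0.001, -1.0]]
force: [-0.1, -0.2, -0.4]
grip_width: -0.0001
gripper_force: 0.0
```

Call:
play_rows(targets=[0,0,0,0,0,0,0,0,0,0,0,0,0,0,0,0,0,0], hand=-0.1)

```text
time: 6.95
tool_pos: [0.5526, -0.0059, 0.153]
tcp_rot: [[0.264, 0.964, -0.001], [0.964, -0.264, 0.0], [-0.0, -0.001, -1.0]]
force: [0.3, -0.8, 0.1]
grip_width: 0.0432
gripper_force: 0.0
```

```bash
python3 - <<'E'
from h import *
toolmove([.5535,-.0065,.076],-15.6);print(state()["grip_width"])
g=camera("side")[120:270,200:360];cv2.imwrite("pics/s2.png",cv2.resize(g,None,fx=4,fy=4,interpolation=cv2.INTER_CUBIC)[:,:,::-1])
E
```

```text
t 6.95 tcp [ 0.5526 -0.0059  0.153 ] toolshift mm [-0.3  1.1 77. ]
y-axis yaw -15.3 turn about tool z deg 0.28337255373132564
0.0431595672175217
```

View pics/s2.png

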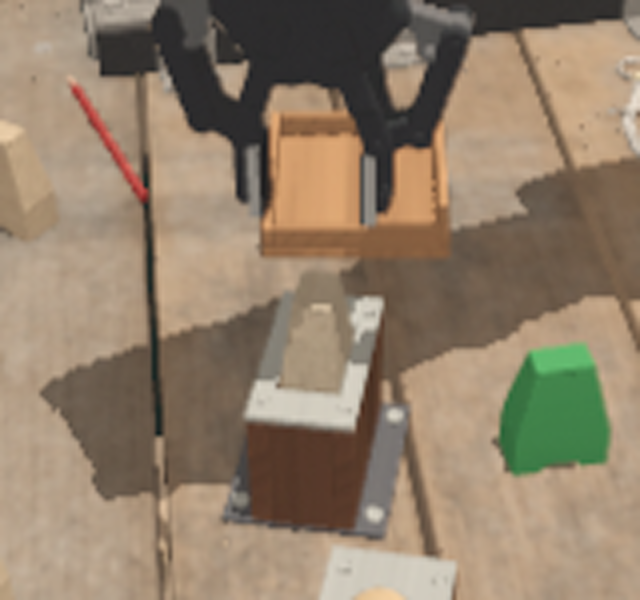

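The block is up and the open fingers straddle it. I'll descend and grip.

Call:
play_rows(targets=[0,0.001,0.015,0,0,0,0,0,0.025,0,0,0,0,0,0.02,0,0,0,0,0,0.01,0,0,0,0,0,0.005,0,0,0,0,0,0,0,0,0])

```text
time: 7.6
tool_pos: [0.5538, -0.006, 0.0783]
tcp_rot: [[0.264, 0.965, -0.001], [0.965, -0.264, 0.0], [-0.0, -0.001, -1.0]]
force: [0.7, 0.2, -0.3]
grip_width: 0.0469
gripper_force: 0.0
```

Call:
play_rows(targets=[0,0,0,0,0,0,0,0,0,0,0,0,0,0,0,0,0,0,0,0,0,0,0,0,0,0,0,0,0,0], hand=1, force=40)

```text
time: 8.1
tool_pos: [0.5546, -0.006, 0.0793]
tcp_rot: [[0.264, 0.964, 0.001], [0.964, -0.264, 0.0], [0.0, 0.001, -1.0]]
force: [0.4, -0.0, 2.0]
grip_width: 0.0234
gripper_force: 41.2
```

Call:
play_rows(targets=[0,0,-0.005,0,0,0,0,0,-0.008,0,0,0,0,0,-0.01,0,0,0,0,0,-0.015,0,0,0,0,0,-0.02,0,0,0,0,0,-0.02,0,0,0,0,0,-0.012,0,0,0,0,0,0,0,0,0])

```text
time: 8.9
tool_pos: [0.5551, -0.006, 0.1708]
tcp_rot: [[0.264, 0.964, 0.003], [0.964, -0.264, -0.0], [0.001, 0.003, -1.0]]
force: [0.9, -0.7, -0.1]
grip_width: 0.0234
gripper_force: 40.9
```

```bash
python3 - <<'E'
from h import *
toolmove([.5046,-.2432,.15],-6.9)
g=camera("side")[60:260,180:400];cv2.imwrite("pics/s3.png",cv2.resize(g,None,fx=3,fy=3,interpolation=cv2.INTER_CUBIC)[:,:,::-1])
E
```

```text
t 8.9 tcp [ 0.5551 -0.006   0.1708] toolshift mm [-242.1   13.9   20.7]
y-axis yaw -15.3 turn about tool z deg -8.428669357803074
```

View pics/s3.png

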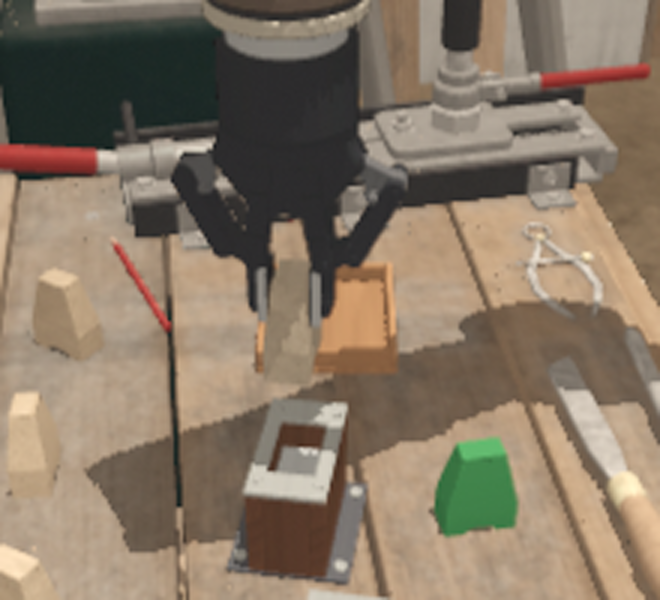

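Call:
play_rows(targets=[-0.02,0.002,0,0,0,0,-0.034,0.002,0,0,0,0,-0.037,0.002,0,0,0,0,-0.037,0.002,0,0,0,0,-0.037,0.002,0,0,0,0,-0.037,0.002,0,0,0,0,-0.03,0.002,0,0,0,0,-0.01,0,0,0,0,0])

```text
time: 9.75
tool_pos: [0.5016, -0.2473, 0.1673]
tcp_rot: [[0.269, 0.963, -0.003], [0.963, -0.269, -0.001], [-0.001, -0.002, -1.0]]
force: [-1.1, -0.3, -1.1]
grip_width: 0.0234
gripper_force: 40.9
```

Call:
play_rows(targets=[0,0,0.01,0,0,-4,0,0,0.025,0,0,-4.4,0,0,0.03,0,0,0,0,0,0.02,0,0,0,0,0,0,0,0,0,0,0,0,0,0,0])

```text
time: 10.35
tool_pos: [0.5036, -0.2425, 0.0836]
tcp_rot: [[0.12, 0.993, -0.001], [0.993, -0.12, 0.001], [0.001, -0.001, -1.0]]
force: [0.0, -0.6, -0.0]
grip_width: 0.0237
gripper_force: 40.9
```

```bash
python3 - <<'E'
from h import *
toolmove([.5046,-.2432,.0363],-6.9);print(state()["tcp_rot"].round(4))
E
```

```text
t 10.35 tcp [ 0.5036 -0.2425  0.0836] toolshift mm [-0.7  1.2 47.3]
y-axis yaw -6.9 turn about tool z deg 0.03202183858749663
[[ 1.196e-01  9.928e-01 -9.000e-04]
 [ 9.928e-01 -1.196e-01  9.000e-04]
 [ 8.000e-04 -1.000e-03 -1.000e+00]]
```

Call:
play_rows(targets=[0,0,0.015,0,0,0,0,0,0.018,0,0,0,0,0,0.008,0,0,0,0,0,0.003,0,0,0,0,0,0.0015,0,0,0,0,0,0.0,0,0,0])

```text
time: 10.95
tool_pos: [0.504, -0.2433, 0.0387]
tcp_rot: [[0.12, 0.993, 0.001], [0.993, -0.12, -0.0], [-0.0, 0.001, -1.0]]
force: [-0.2, 0.5, -0.1]
grip_width: 0.0234
gripper_force: 40.9
```

Call:
play_rows(targets=[0,0,0.001,0,0,0,0,0,0.001,0,0,0,0,0,0,0,0,0])

```text
time: 11.25
tool_pos: [0.5039, -0.2434, 0.0368]
tcp_rot: [[0.121, 0.993, 0.001], [0.993, -0.121, -0.001], [-0.0, 0.001, -1.0]]
force: [-0.7, 0.0, 3.3]
grip_width: 0.0232
gripper_force: 41.4
```

Contact with the floor, so I'll release partway and rise.

Call:
play_rows(targets=[0,0,0,0,0,0,0,0,0,0,0,0,0,0,0,0,0,0,0,0,0,0,0,0], hand=-0.2)

```text
time: 11.65
tool_pos: [0.5036, -0.2433, 0.0363]
tcp_rot: [[0.121, 0.993, -0.0], [0.993, -0.121, 0.0], [0.0, -0.0, -1.0]]
force: [0.3, -1.1, 0.0]
grip_width: 0.0511
gripper_force: 0.0
```

Call:
play_rows(targets=[0,0,-0.01,0,0,0,0,0,-0.02,0,0,0,0,0,-0.035,0,0,0,0,0,-0.04,0,0,0,0,0,-0.04,0,0,0,0,0,-0.02,0,0,0,0,0,0,0,0,0,0,0,0,0,0,0])

```text
time: 12.45
tool_pos: [0.5035, -0.2433, 0.2018]
tcp_rot: [[0.121, 0.993, 0.001], [0.993, -0.121, -0.001], [-0.001, 0.001, -1.0]]
force: [-0.8, -0.1, -1.1]
grip_width: 0.0513
gripper_force: 0.0
```

```bash
python3 - <<'E'
from h import *
print(state()["tool_pos"],state()["grip_width"])
g=camera("side")[60:330,180:400];cv2.imwrite("pics/s4.png",cv2.resize(g,None,fx=2.2,fy=2.2,interpolation=cv2.INTER_CUBIC)[:,:,::-1])
E
```

```text
[ 0.50354849 -0.24330163  0.20177201] 0.051283931923792776
```

View pics/s4.png

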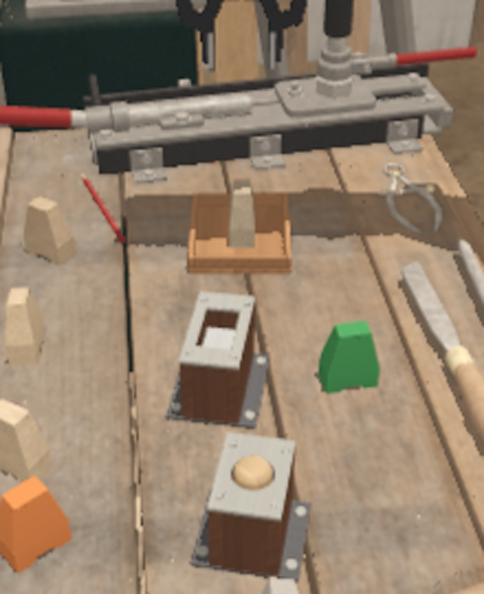

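The block stands upright in the middle of the tray at crop position (241,215). The plug is still latched at (253,472) and the gripper is clear.

```bash
python3 -c "
from rig import *
print(finish_job())"
```

```text
the job is handed in; nothing more can be done
None
```

Job handed in at about 12.5 s of the 54 s: the tapered block was sprung up, drawn out and stood upright in the middle of the tray, and the round plug is still latched; `finish_job()` returned no verdict, so this rests on the last camera picture.

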